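# Snap the open lever-arch board shut

## Task

One of the two lever-arch filing boards on the desk was left open, with its lever standing up. With the fingertips, push that lever over past its balance point, towards the paper side, so that it snaps down flat and the arches close. Only push it: do not lift either board or shove it out of place, leave the other board's lever shut, and leave the things around them where they are.

Things in the scene. Friction and masses are not known exactly. Their poses are not given: they have to be found in the camera images.
- board_open: The lever-arch board left open (lever up): grey board 240 (x) x 200 (y) x 9 mm, about 1 kg, loose on the desk, with a fixed 12 mm stack of paper. Origin: centre of its underside; z up. Near its +x edge an axle along y (x = 83, z = 25 mm) bears two arches (y = -60, +20 mm; 56 mm high when shut) that meet two posts, and, alone at y = +75 mm, the lever.
- board_open_lever (a joint): lever of the open board, rad: 0 = snapped shut (flat, pointing along the board's -x), 1.57 = upright, 2.2 = open stop (leaning towards the board's +x). Weighted at its tip, it is stable only at the two stops: it tips over at about 1.55 and falls to the nearer stop by itself. 1 to 2 N at the tip moves it from either stop. Two steel arches turn with it on one axle.
- board_open_hinge (a point): centre of the lever's hinge: x = +83, y = +75, z = 25 mm in the board; its axes are those of the board.
- board_open_tip (a point): centre of the bar across the lever's tip (14 mm thick, 32 mm long along the board's y), 72 mm from the axle; the lever is 12 mm wide, 4 mm thick. Height above the desk: 83 mm open, 97 mm upright, 25 mm shut. When open it overhangs the board's +x edge by a few mm.
- board_shut: The other board, alike, already shut (lever flat): grey board 240 (x) x 200 (y) x 9 mm, about 1 kg, loose on the desk, with a fixed 12 mm stack of paper. Origin: centre of its underside; z up. Near its +x edge an axle along y (x = 83, z = 25 mm) bears two arches (y = -60, +20 mm; 56 mm high when shut) that meet two posts, and, alone at y = +75 mm, the lever.
- board_shut_lever (a joint): lever of the shut board, rad: 0 = snapped shut (flat, pointing along the board's -x), 1.57 = upright, 2.2 = open stop (leaning towards the board's +x). Weighted at its tip, it is stable only at the two stops: it tips over at about 1.55 and falls to the nearer stop by itself. 1 to 2 N at the tip moves it from either stop. Two steel arches turn with it on one axle.
- board_shut_tip (a point): the same point on the shut board's lever, 25 mm above the desk.
- stapler: desk stapler, 38 x 165 x 50 mm, long along its y; loose bystander. Origin: centre of its underside.
- desk_calculator: small grey calculator, 115 x 68 x 16 mm; loose bystander. Origin: centre of its underside.
- pen_black: black pen, 10 x 140 x 12 mm, long along its y; loose bystander. Origin: centre of its underside.

How it is judged:
By the outcome, as a careful person would: the job done as asked, in the order asked, and still so for the second after the job is handed in, with the robot touching nothing.
It also fails if it takes over 32 s, if anything falls off the work surface, if the arm or the gripper's body presses on something with over 40 N, if the wrist force passes 120 N, or if a joint passes its speed limit or range.

## Robot

A 6-joint arm with a two-finger parallel gripper is mounted at the origin on a cart in front of the work surface, level with it; the furniture and walls round the work are solid. World frame = base frame: x ahead of the robot, y to its left, z up, the work surface at z = 0. Lengths are in m, angles in rad, forces in N, time in s.
With the tool pointing down it reaches from about 0.225 to 0.875 m from the base axis. Payload 3.4 kg.
Tool frame: the origin (TCP) lies at the very end of the fingers, on their centre line; the grasp point (between the pads) lies 19 mm behind it; x points along the fingers, y is the direction in which the jaws open and shut, and the axes are right-handed (so a half turn about x gives the same grasp; the last joint's range is limited). The gripper opens to 85 mm and grips with 20 to 120 N. Pads are 22 mm wide; open, the fingers measure 114 mm over their backs; the gripper's body (76 mm by 85 mm) begins 54 mm behind the grasp point. The pads swing forward as they close: fully open they stand 13 mm farther back than shut.
Start: joints at [1.084, 0.276, 1.505, -0, 1.361, -0.121], TCP at [0.206, 0.537, 0.231] pointing down, gripper open.
Joint ranges: [-2.89, 2.89], [-0.75, 2.08], [0.22, 2.7], [-1.18, 4.32], [0.11, 2.71], [-2.7, 2.7]. Speed limits (rad/s): [2.57, 2.57, 3.14, 3.14, 3.14, 3.14].

## Interface

Orientations are given as a unit quaternion [w, x, y, z].
In Python, from rig import manip gives the robot as it stands. The module is installed in compiled form; this text tells all that it offers.
- The arm moves only by the tool play_rows, never from a script. Its argument "plan" is a list that holds one entry, the list of rows, each a list of 5 numbers: the closure, from 0 (fully open) to 1 (shut), then the shift along the tool's x, y, z in m, then the turn about the tool's x in degrees. A call has 1 to 12 rows; each row is the pose to reach, as a shift and turn from the pose measured when the call began, along the tool's axes at that moment; what a row does not reach only later rows make up. A row lasts 1/10 s, in which the tool goes at most 50 mm and 8.59 degrees, less where a joint would pass 70% of its speed; a pose out of reach is approached as far as the arm can. A call with a gripper value outside its range is refused whole. The fingers move at their own pace and stop on an object; "grip_force" is the grip in N (left out, the last holds). Time passes only in rows, so rows that repeat a pose let the fingers close. It gives the time, the measured TCP pose, the force and the opening at its end, in the units of the state.
- manip.get_state(): the state, without advancing time (a new reading comes with each control period).
- manip.get_image(name): name is "scene" or "top" or "wrist"; returns (picture, depth): 400x640x3 uint8, red, green, blue; 400x640 float32, m along the optical axis (not along the pixel's ray), 0 where there is no reading.
- manip.camera_params(name): a dict with "intrinsics" (3x3 intrinsics, pixels), "R" (3x3) and "t" (3): a world point X has camera coordinates R X + t; the wrist camera has in their place "mount" (4x4, takes a point from camera to tool coordinates, whose origin is the TCP and whose axes are the tool frame's). Camera axes: x right, y down, z forward; pixel columns grow to the right and rows downward; lengths in m; the calibration is good to about 2 mm. The wrist camera is an equidistant fisheye: a pixel r from the principal point sees the ray r / f radians off the axis. A picture is of the moment at which its call begins: read the wrist's pose just before it. camera_params takes no time and is no camera call.
- manip.sign_off(): hands the job in, once; it reports no verdict.
The state is a dict: "clock": time; "qpos": joint angles; "qd": joint speeds; "effort": joint torques, N m; "position": TCP position; "ee_rot": TCP orientation; "contact_force": force on the tool from outside, world axes, zero at the start; "moment": the same for the moment, N m; "width": finger opening in m.
Only numpy, scipy, OpenCV 4.12 (cv2) and the standard library are available. Lean on these libraries where they do the work, as an engineer would, in place of code of your own. Each camera call takes 0.05 s, during which the arm holds its last target.

## Working session

There is one attempt and no reset: what is moved stays moved. The work goes in short steps, Python scripts to look and compute and a tool call to move; the robot and the scene stay as the last step left them, time stands still between calls to the robot, and variables do not carry over. Pictures are saved under pics/ and viewed, and the job is handed in when it is done.

Besides the shell and the picture viewer there is one more tool, called after "Emit:" by a JSON object that holds its "op" and its "data". play_rows: Moves the arm, as the interface text tells. Its arguments: {"type":"object","properties":{"plan":{"type":"array","items":{"type":"array","items":{"type":"array","items":{"type":"number"}}}},"grip_force":{"type":"number"}},"required":["plan"]}

```bash
mkdir -p pics; python3 - <<'E'
from rig import manip
import cv2, numpy as np
s=manip.get_state(); print({k:np.round(v,4).tolist() for k,v in s.items()})
for n in ["scene","top","wrist"]:
    p,d=manip.get_image(n); cv2.imwrite(f"pics/{n}0.png",p[:,:,::-1]); np.save(f"pics/{n}0.npy",d)
    c=manip.camera_params(n); print(n,{k:np.round(v,4).tolist() for k,v in c.items()})
E
```

```text
{'clock': 0.0, 'qpos': [1.084, 0.2766, 1.5061, 0.0, 1.3607, -0.121], 'qd': [0.0013, 0.0002, -0.0002, -0.0001, -0.001, -0.0001], 'effort': [-0.0037, -41.6766, -24.5805, -0.0004, 0.011, -0.0], 'position': [0.2054, 0.5365, 0.2304], 'ee_rot': [0.6951, 0.128, 0.6955, -0.1292], 'contact_force': [0.063, 0.4874, -0.1124], 'moment': [-0.0021, 0.0188, 0.0267], 'width': 0.0855}
scene {'intrinsics': [[412.7266, 0.0, 326.2965], [0.0, 412.7266, 197.0099], [0.0, 0.0, 1.0]], 'R': [[0.5472, 0.8369, -0.0076], [0.7147, -0.472, -0.5161], [-0.4355, 0.277, -0.8565]], 't': [-0.4689, -0.2829, 1.44]}
top {'intrinsics': [[431.3413, 0.0, 318.2762], [0.0, 431.3413, 195.1704], [0.0, 0.0, 1.0]], 'R': [[0.0142, -0.9999, -0.005], [-0.9911, -0.0134, -0.1322], [0.1321, 0.0069, -0.9912]], 't': [0.2177, 0.5727, 1.2754]}
wrist {'intrinsics': [[309.7069, 0.0, 320.2404], [0.0, 309.7069, 200.1009], [0.0, 0.0, 1.0]], 'mount': [[0.0007, -0.307, 0.9517, -0.1437], [1.0, -0.0002, -0.0008, -0.0007], [0.0005, 0.9517, 0.307, -0.0787], [0.0, 0.0, 0.0, 1.0]]}
```

View pics/scene0.png

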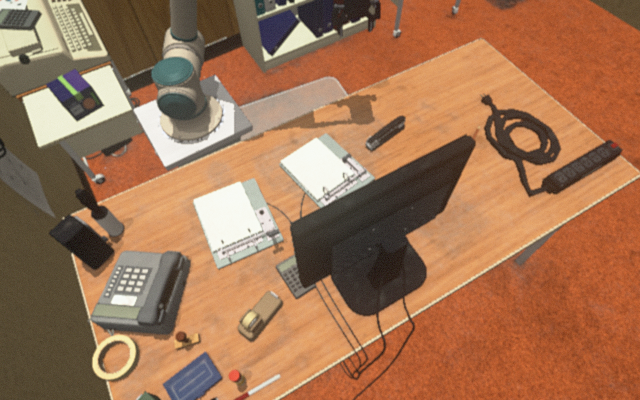

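View pics/top0.png

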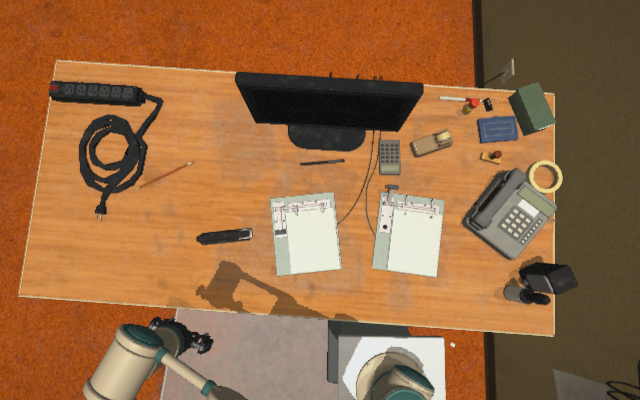

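View pics/wrist0.png

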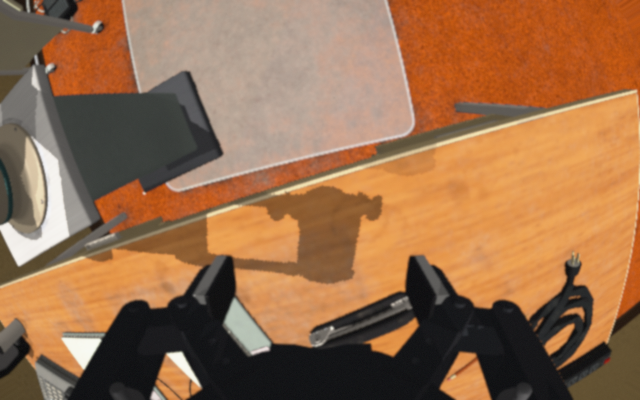

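The top view shows two boards, around (306,235) and (408,235). The right one seems to have its lever bar at (392,188), past the far edge. I'll zoom in.

```bash
cat > h.py <<'E'
import numpy as np, cv2
from rig import manip
def world(name,d,u,v):
    c=manip.camera_params(name);K=np.array(c["intrinsics"]);R=np.array(c["R"]);t=np.array(c["t"])
    z=d[v,u]; p=np.stack([(u-K[0,2])/K[0,0]*z,(v-K[1,2])/K[1,1]*z,z],-1)
    return (p-t)@R
E
python3 - <<'E'
from h import *
im=cv2.imread("pics/top0.png");d=np.load("pics/top0.npy")
c=im[150:290,255:455];cv2.imwrite("pics/topz.png",cv2.resize(c,None,fx=4,fy=4,interpolation=cv2.INTER_CUBIC))
im2=cv2.imread("pics/scene0.png");c=im2[130:300,185:385];cv2.imwrite("pics/scenez.png",cv2.resize(c,None,fx=3.5,fy=3.5,interpolation=cv2.INTER_CUBIC))
vv,uu=np.mgrid[0:400,0:640]
W=world("top",d,uu.ravel(),vv.ravel()).reshape(400,640,3)
np.set_printoptions(linewidth=250)
print((W[176:204:1,376:412:2,2]*1000).astype(int))
for u,v in [(380,193),(443,200),(438,276),(373,268),(271,199),(332,193),(341,269),(276,275),(392,188)]: print(u,v,W[v,u].round(4))
E
```

```text
[[   0   -3    1   -3   -1   -1    0    5    0    0    0   -1    0   -8    2   -4   -2   -1]
 [   0    1   -3   -1    2   -2   -1    4   -2    0 1340    7   -2   -2    2    2    0   -3]
 [   0   -3    1   -1   -3    1   -4   -6    1   -4    0    0   -4    0   -3   -5    4    0]
 [   0    0    3    1    0    3   -1   -4   -3    0   -4    0    1    0   -3    2   -5   -2]
 [  -1   -6    0    0    0   -1    1   -2    0   -2   -1    0   -2    0    0   -1    1    0]
 [  -1    1    0   -3    3    0   -7    3   -2   -2    0   -3    0   -2    3   -1   -3   -3]
 [  -1   -1    1    4   -1    0    1    5   -1   -1   -5    0   -5    2    0   -4   -3   -1]
 [   0    0    5    0    2    1   -1   -4    0   -2    0   -1   -2    0    2   -2   -5   -2]
 [   1   -1    0    0    0    1    3    0    0    0   -1    4   -4   -2   -3   -3   -1   -1]
 [  -3   -3    1    4   -4   -1   90   86   84   85   -2    2    3   -1   -1   -6    2    6]
 [  -4    0   -3   -1   -7   -1   88   90   92   89   94   88   -2   -1   -2    0   -5    0]
 [  -6   -2    3    0   -2   -5   94   89   89   96   90   91    0    3   -2 
[... 1095 characters left out ...]
    8   10 1340    4   14    4    9]
 [  -4    1    9    3   14    9   43   39    7    9   11   11    8    8   10   18   12   10]
 [   0    1    4    5   28   13   39   34   10    8    6   10    8    6    9   21    8    5]
 [   0   -2    8    8   24   29   29   32   30   11    8   10   13   10    9   23   12    8]
 [  -2   -1   13   11   33   33   29   30   33    9    4   13   14   10   14   18   12   12]]
380 193 [ 0.5845  0.0322 -0.0017]
443 200 [ 0.5636 -0.1617  0.0096]
438 276 [ 0.3304 -0.1441 -0.0023]
373 268 [0.3522 0.0564 0.012 ]
271 199 [0.5594 0.3726 0.0104]
332 193 [0.5803 0.1832 0.0139]
341 269 [0.3475 0.1532 0.0045]
276 275 [ 0.3263  0.352  -0.0015]
392 188 [0.5872 0.0092 0.0881]
```

View pics/topz.png

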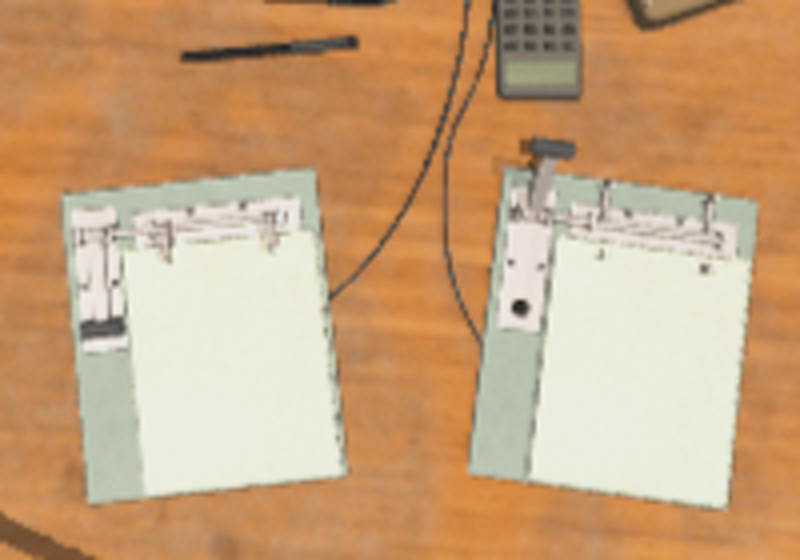

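View pics/scenez.png

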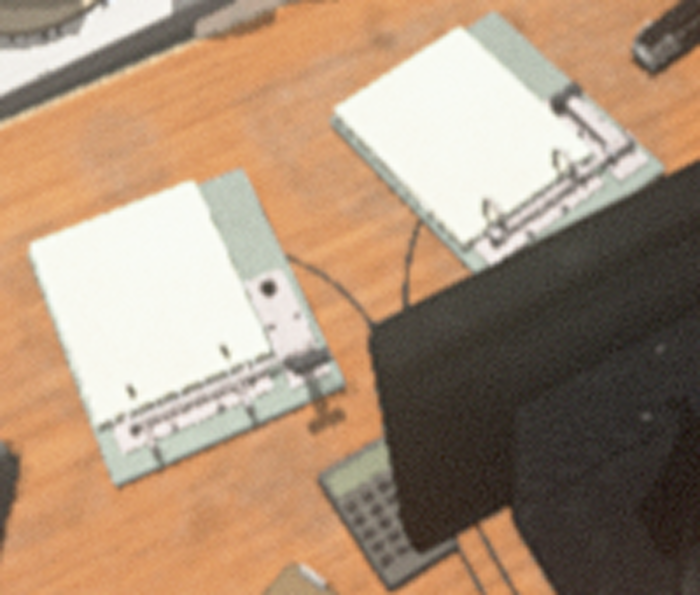

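```bash
python3 - <<'E'
from h import *
from scipy.spatial.transform import Rotation as Ro
np.set_printoptions(linewidth=250,suppress=True)
s=manip.get_state();q=s["ee_rot"];R=Ro.from_quat([q[1],q[2],q[3],q[0]]).as_matrix();print("R\n",R.round(3))
vv,uu=np.mgrid[0:400,0:640]
W={}
for n in["top","scene"]:
    d=np.load(f"pics/{n}0.npy");w=world(n,d,uu.ravel(),vv.ravel());w=w[d.ravel()>0];W[n]=w
    m=(abs(w[:,0]-.59)<.04)&(abs(w[:,1]-.01)<.05)&(w[:,2]>.078)&(w[:,2]<.11)
    print(n,"tip pts",m.sum(),w[m].mean(0),w[m].min(0),w[m].max(0))
    # monitor
    for y0 in np.arange(-.3,.5,.1):
        k=(w[:,1]>y0)&(w[:,1]<y0+.1)&(w[:,2]>.12)&(w[:,0]>.3)&(w[:,0]<1.1)&(w[:,2]<.8)
        if k.sum():print(n,"y",round(y0,2),k.sum(),"x",np.percentile(w[k,0],[1,50,99]).round(3),"z",np.percentile(w[k,2],[1,50,99]).round(3))
# ray-plane corners z=9mm
def rp(n,u,v,z):
    c=manip.camera_params(n);K=np.array(c["intrinsics"]);Rc=np.array(c["R"]);t=np.array(c["t"])
    r=Rc.T@np.linalg.solve(K,[u,v,1]);o=-Rc.T@t;return o+r*(z-o[2])/r[2]
P=[rp("top",255+a/4,150+b/4,.009) for a,b in[(507,168),(757,202),(728,508),(470,473)]]
for p in P:print(p.round(4))
print("centre",np.mean(P,0), [np.linalg.norm(P[i]-P[(i+1)%4]).round(4) for i in range(4)])
e=(P[0]+P[1]-P[2]-P[3]);yaw=np.arctan2(e[1],e[0]);f=P[0]+P[3]-P[1]-P[2];print("yaw",np.degrees(yaw),np.degrees(np.arctan2(-f[0],f[1])))
c=np.mean(P,0)[:2];Rz=np.array([[np.cos(yaw),-np.sin(yaw)],[np.sin(yaw),np.cos(yaw)]])
print("hinge",c+Rz@[.083,.075],"tip open",c+Rz@[.083+.042,.075])
E
```

```text
R
 [[-0.001  0.358  0.934]
 [-0.001  0.934 -0.358]
 [-1.    -0.001 -0.   ]]
top tip pts 51 [0.58976333 0.00650294 0.08844398] [ 0.58254913 -0.00897459  0.0787084 ] [0.59665934 0.02199895 0.0972949 ]
top y -0.1 147 x [0.748 0.75  0.779] z [0.13  0.365 0.411]
top y 0.0 2022 x [0.748 0.752 0.782] z [0.124 0.345 0.413]
top y 0.1 2032 x [0.753 0.757 0.787] z [0.123 0.346 0.413]
top y 0.2 2036 x [0.758 0.762 0.792] z [0.123 0.346 0.413]
top y 0.3 2004 x [0.763 0.768 0.797] z [0.123 0.345 0.413]
top y 0.4 276 x [0.769 0.771 0.8  ] z [0.125 0.349 0.412]
scene tip pts 62 [0.59513591 0.00265154 0.08559162] [ 0.5870069  -0.0128445   0.07885157] [0.60145418 0.01922876 0.09183387]
scene y -0.1 665 x [0.754 0.78  0.784] z [0.124 0.319 0.41 ]
scene y 0.0 3367 x [0.755 0.787 0.811] z [0.135 0.347 0.41 ]
scene y 0.1 3572 x [0.761 0.811 0.859] z [0.131 0.343 0.41 ]
scene y 0.2 2892 x [0.766 0.811 0.86 ] z [0.15  0.353 0.41 ]
scene y 0.3 1997 x [0.771 0.803 0.824] z [0.152 0.362 0.41 ]
scene y 0.4 198 x [0.774 0.804 0.805] z [0.13 0.35 0.41]
[0.5862 0.0282 0.009 ]
[ 0.5621 -0.1657  0.009 ]
[ 0.328 -0.138  0.009]
[0.3513 0.0575 0.009 ]
centre [ 0.45690953 -0.05449288  0.009     ] [np.float64(0.1953), np.float64(0.2358), np.float64(0.1969), np.float64(0.2367)]
yaw -6.932444816596903 -6.946862160910729
hinge [0.54835515 0.00994079] tip open [0.5900481  0.00487143]
```

The right board (centre about (0.457, -0.054), yaw -6.9°) is the open one. Its lever tip is near (0.590, 0.005, 0.085) in both views, which agrees with the given 83 mm. The monitor face is at x≈0.747. I'll shut the fingers, go high to a point behind the tip, and then come down.

Emit:
{"op": "play_rows", "data": {"plan": [[[1,0,-0.02,0.03,-2],[1,0,-0.04,0.065,-4],[1,0,-0.06,0.1,-6],[1,0,-0.08,0.135,-8],[1,0,-0.1,0.17,-10],[1,0,-0.12,0.205,-12],[1,0,-0.14,0.24,-14],[1,0,-0.16,0.275,-14],[1,0,-0.18,0.31,-14],[1,0,-0.2,0.345,-14],[1,0,-0.22,0.37,-14],[1,0,-0.23,0.385,-14]]]}}

```text
clock: 1.35
position: [0.4838, 0.1817, 0.2305]
ee_rot: [0.705, 0.043, 0.706, -0.045]
contact_force: [0.2, 1.0, -0.2]
width: -0.0002
```

```bash
cat > g.py <<'E'
import sys
from h import *
from scipy.spatial.transform import Rotation as Ro
s=manip.get_state();q=s["ee_rot"];R=Ro.from_quat([q[1],q[2],q[3],q[0]]).as_matrix()
print("t",s["clock"],"pos",np.round(s["position"],4),"w",s["width"],"F",np.round(s["contact_force"],2),"\nR",R.round(3).tolist(),"q",np.round(s["qpos"],3))
if len(sys.argv)>3:
    print("tool shift",(R.T@(np.array(sys.argv[1:4],float)-s["position"])).round(4))
E
python3 g.py 0.627 0.001 0.20
```

```text
t 1.35 pos [0.4838 0.1817 0.2305] w -0.0001680729740363699 F [ 0.23  0.97 -0.17] 
R [[-0.001, 0.123, 0.992], [-0.002, 0.992, -0.123], [-1.0, -0.002, -0.001]] q [ 0.226  0.19   1.625 -0.002  1.329 -1.221]
tool shift [ 0.0308 -0.1616  0.1644]
```

Emit:
{"op": "play_rows", "data": {"plan": [[[1,0,-0.025,0.025,0],[1,0,-0.05,0.05,0],[1,0,-0.075,0.075,0],[1,0,-0.1,0.1,0],[1,0,-0.125,0.125,0],[1,0,-0.145,0.145,0],[1,0.01,-0.155,0.157,0],[1,0.02,-0.16,0.164,0],[1,0.03,-0.162,0.164,0],[1,0.03,-0.162,0.164,0],[1,0.03,-0.162,0.164,0]]]}}

```text
clock: 2.45
position: [0.6255, 0.0018, 0.2003]
ee_rot: [0.705, 0.043, 0.707, -0.044]
contact_force: [-0.1, 0.5, 1.4]
width: 0.0
```

```bash
python3 g.py 0.627 0.001 0.07; python3 - <<'E'
from h import *
for n in ["wrist","top","scene"]:
    p,d=manip.get_image(n); cv2.imwrite(f"pics/{n}1.png",p[:,:,::-1]); np.save(f"pics/{n}1.npy",d)
im=cv2.imread("pics/scene1.png");cv2.imwrite("pics/scene1z.png",cv2.resize(im[100:320,185:385],None,fx=2.7,fy=2.7))
E
```

```text
t 2.45 pos [0.6255 0.0018 0.2003] w 2.3729603573517154e-05 F [-0.05  0.53  1.36] 
R [[-0.003, 0.122, 0.992], [-0.002, 0.992, -0.122], [-1.0, -0.002, -0.002]] q [-0.107  0.371  1.441 -0.002  1.333 -1.555]
tool shift [ 0.1303 -0.0004  0.0019]
```

View pics/wrist1.png

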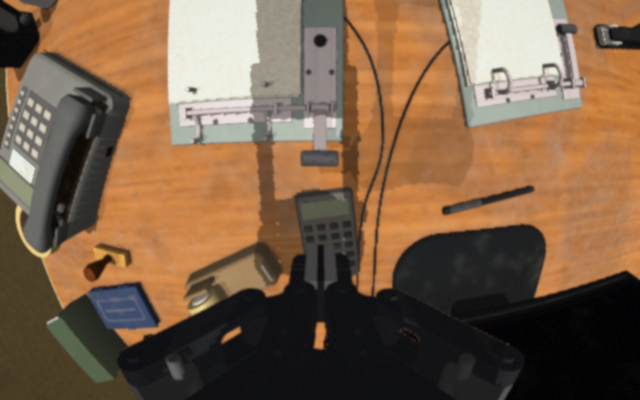

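View pics/scene1z.png

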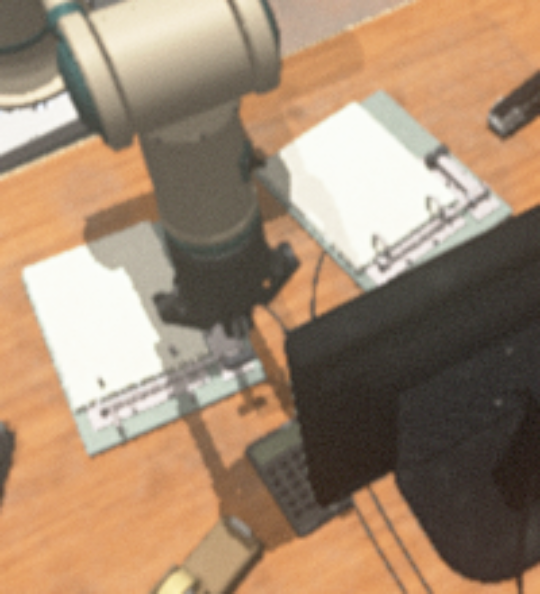

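The wrist view shows the bar at (319,158), in line with the shut fingers at (320,250). The shut board's lever, at about (567,40), is flat and clear. I'll measure the bar with the wrist ray before going down.

```bash
python3 - <<'E'
from h import *
from scipy.spatial.transform import Rotation as Ro
s=manip.get_state();q=s["ee_rot"];R=Ro.from_quat([q[1],q[2],q[3],q[0]]).as_matrix()
c=manip.camera_params("wrist");K=c["intrinsics"];M=np.array(c["mount"]);d=np.load("pics/wrist1.npy")
def ray(u,v):
    a=np.array([u-K[0][2],v-K[1][2]]);r=np.hypot(*a);th=r/K[0][0];return np.r_[a/r*np.sin(th),np.cos(th)]
def w(p):return R@((M@np.r_[p,1])[:3])+s["position"]
o=w(np.zeros(3))
for u,v in[(319,158),(303,158),(336,158),(319,166),(319,151)]:
    r=ray(u,v);dr=R@M[:3,:3]@r
    print(u,v,"ray@z.083",(o+dr*(.083-o[2])/dr[2]).round(4),"depth",w(r/r[2]*d[v,u]).round(4))
E
```

```text
319 158 ray@z.083 [0.5942 0.0033 0.083 ] depth [0.5926 0.0035 0.092 ]
303 158 ray@z.083 [ 0.5925 -0.0104  0.083 ] depth [ 0.591  -0.0096  0.092 ]
336 158 ray@z.083 [0.596  0.0177 0.083 ] depth [0.5943 0.0175 0.0922]
319 166 ray@z.083 [0.6012 0.0024 0.083 ] depth [0.6    0.0026 0.089 ]
319 151 ray@z.083 [0.5882 0.004  0.083 ] depth [0.5873 0.0042 0.0888]
```

The wrist camera puts the bar centre at (0.592, 0.0035), matching the other views to within 3 mm. Next I descend behind it to z≈0.072.

Emit:
{"op": "play_rows", "data": {"plan": [[[1,0.02,0,0.008,0],[1,0.045,0,0.008,0],[1,0.07,0,0.008,0],[1,0.09,0,0.008,0],[1,0.11,0,0.008,0],[1,0.122,0,0.008,0],[1,0.128,0,0.008,0],[1,0.128,0,0.008,0],[1,0.128,0,0.008,0]]]}}

```text
clock: 3.5
position: [0.6351, 0.0002, 0.0745]
ee_rot: [0.706, 0.043, 0.705, -0.044]
contact_force: [0.8, 0.1, 0.0]
width: -0.0001
```

```bash
python3 g.py 0.548 0.012 0.072; python3 - <<'E'
from h import *
p,d=manip.get_image("wrist"); cv2.imwrite(f"pics/wrist2.png",p[:,:,::-1])
E
```

```text
t 3.5 pos [6.351e-01 2.000e-04 7.450e-02] w -7.821705497118757e-05 F [0.77 0.12 0.02] 
R [[0.002, 0.122, 0.992], [-0.002, 0.992, -0.122], [-1.0, -0.002, 0.002]] q [-0.108  0.48   1.594 -0.002  1.065 -1.555]
tool shift [ 0.0023  0.0011 -0.0879]
```

View pics/wrist2.png

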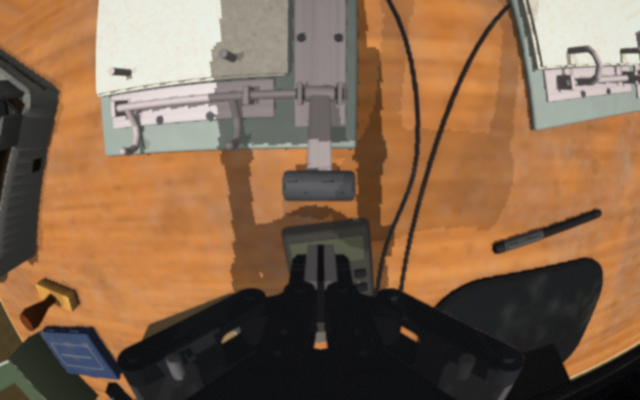

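The bar at (319,186) is squarely ahead of the fingertips. I'll push slowly along tool -z.

Emit:
{"op": "play_rows", "data": {"plan": [[[1,0,0,-0.01,0],[1,0,0,-0.018,0],[1,0,0,-0.024,0],[1,0,0,-0.03,0],[1,0,0,-0.036,0],[1,0,0,-0.042,0],[1,0,0,-0.048,0],[1,0,0,-0.054,0],[1,0,0,-0.06,0]]]}}

```text
clock: 4.45
position: [0.5746, 0.0077, 0.0742]
ee_rot: [0.706, 0.043, 0.705, -0.044]
contact_force: [0.7, 0.5, 0.2]
width: -0.0
```

```bash
python3 g.py 0.548 0.012 0.072; python3 - <<'E'
from h import *
p,d=manip.get_image("wrist"); cv2.imwrite(f"pics/wrist3.png",p[:,:,::-1])
E
```

```text
t 4.45 pos [0.5746 0.0077 0.0742] w -4.2408893191501526e-05 F [0.66 0.45 0.17] 
R [[0.001, 0.122, 0.992], [-0.002, 0.992, -0.122], [-1.0, -0.002, 0.001]] q [-0.106  0.404  1.734 -0.003  1.003 -1.553]
tool shift [ 0.0022  0.0011 -0.0269]
```

View pics/wrist3.png

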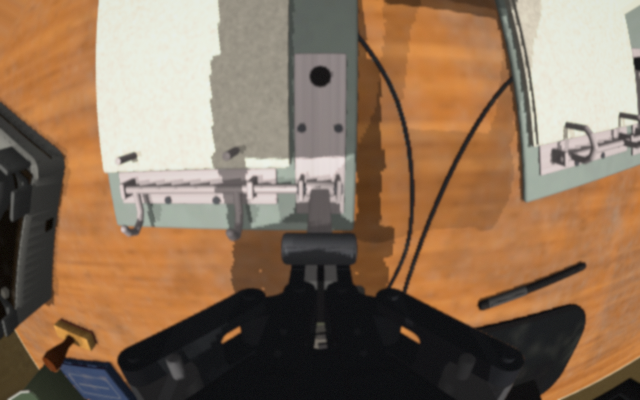

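The bar at (319,248) is now against the fingertips, with the lever still leaning open. I'll keep pushing.

Emit:
{"op": "play_rows", "data": {"plan": [[[1,0,0,-0.005,0],[1,0,0,-0.01,0],[1,0,0,-0.015,0],[1,0,0,-0.02,0],[1,0,0,-0.025,0],[1,0,0,-0.025,0]]]}}

```text
clock: 5.1
position: [0.5474, 0.011, 0.0741]
ee_rot: [0.705, 0.043, 0.706, -0.044]
contact_force: [0.6, -0.3, -0.8]
width: 0.0002
```

```bash
python3 g.py 0.548 0.012 0.072; python3 - <<'E'
from h import *
p,d=manip.get_image("wrist"); cv2.imwrite(f"pics/wrist4.png",p[:,:,::-1])
E
```

```text
t 5.1 pos [0.5474 0.011  0.0741] w 0.00019887654897292345 F [ 0.55 -0.25 -0.83] 
R [[-0.002, 0.122, 0.993], [-0.002, 0.993, -0.122], [-1.0, -0.002, -0.002]] q [-0.105  0.371  1.792 -0.003  0.98  -1.552]
tool shift [0.0021 0.001  0.0005]
```

View pics/wrist4.png

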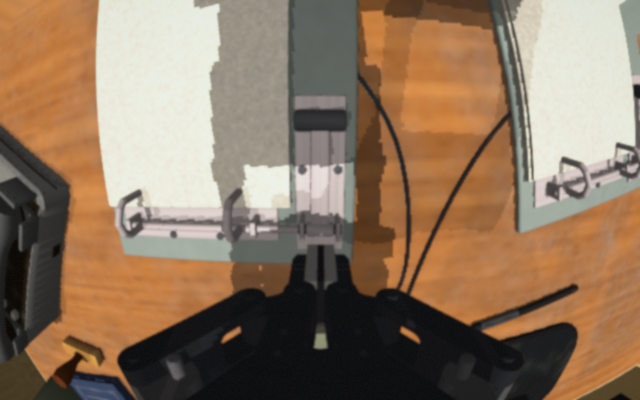

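The lever has fallen flat with its bar at (320,120), and the arches are closed. I'll withdraw straight up and check.

Emit:
{"op": "play_rows", "data": {"plan": [[[1,-0.015,0,0.004,0],[1,-0.04,0,0.004,0],[1,-0.07,0,0.004,0],[1,-0.1,0,0.004,0],[1,-0.13,0,0.0,0],[1,-0.15,0,-0.02,0],[1,-0.16,0.04,-0.04,0],[1,-0.16,0.08,-0.06,0],[1,-0.16,0.12,-0.08,0],[1,-0.16,0.15,-0.09,0],[1,-0.16,0.15,-0.09,0]]]}}

```text
clock: 6.25
position: [0.4763, 0.1746, 0.2342]
ee_rot: [0.706, 0.042, 0.706, -0.042]
contact_force: [0.1, -0.4, 0.1]
width: -0.0
```

```bash
python3 g.py; python3 - <<'E'
from h import *
for n in ["wrist","top","scene"]:
    p,d=manip.get_image(n); cv2.imwrite(f"pics/{n}5.png",p[:,:,::-1]); np.save(f"pics/{n}5.npy",d)
a=cv2.imread("pics/top0.png")[120:290,255:455];b=cv2.imread("pics/top5.png")[120:290,255:455]
cv2.imwrite("pics/cmp.png",cv2.resize(np.hstack([a,b]),None,fx=2,fy=2,interpolation=cv2.INTER_CUBIC))
vv,uu=np.mgrid[0:400,0:640]
d=np.load("pics/scene5.npy");im=cv2.imread("pics/scene5.png");cv2.imwrite("pics/scene5z.png",cv2.resize(im[100:320,185:425],None,fx=2.7,fy=2.7))
E
```

```text
t 6.25 pos [0.4763 0.1746 0.2342] w -1.8765434713826043e-05 F [ 0.1  -0.44  0.05] 
R [[-0.001, 0.118, 0.993], [0.0, 0.993, -0.118], [-1.0, -0.0, -0.001]] q [ 0.214  0.172  1.638  0.     1.332 -1.239]
```

View pics/cmp.png

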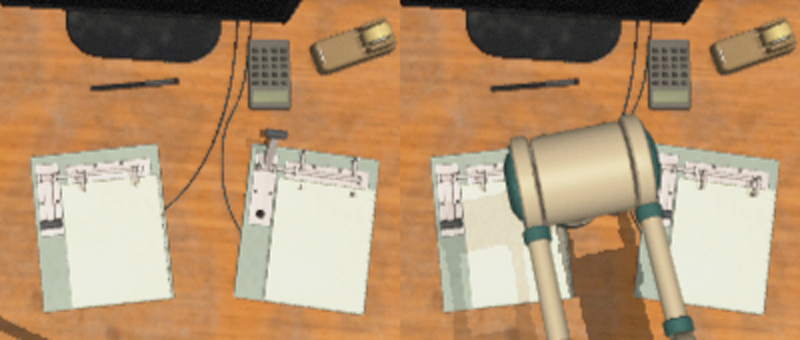

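View pics/scene5z.png

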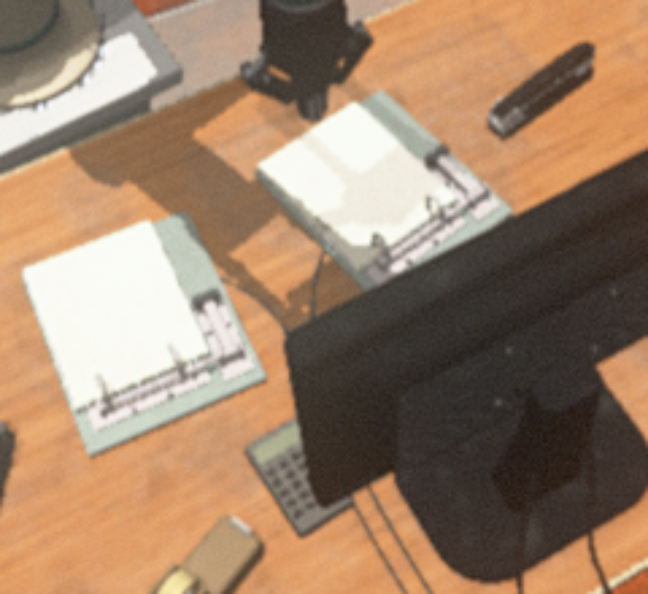

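View pics/wrist5.png

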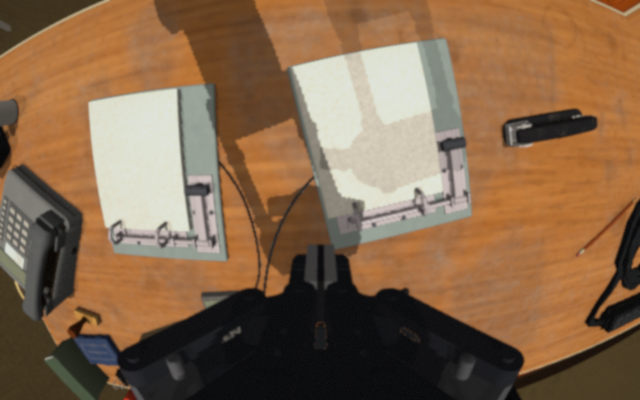

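The scene view shows both levers flat (bars at about (205,298) and (435,157) in the crop). The wrist view agrees, with bars at (198,189) and (453,144). The boards, pen and calculator look unmoved. I'll check the lever height once from depth, then hand in.

```bash
python3 - <<'E'
from h import *
u,v=185+int(205/2.7),100+int(297/2.7)
d=np.load("pics/scene5.npy");U,V=np.meshgrid(range(u-2,u+3),range(v-2,v+3))
w=world("scene",d,U.ravel(),V.ravel());print(np.median(w,0).round(4), w[:,2].round(3).max())
vv,uu=np.mgrid[0:400,0:640];w=world("scene",d,uu.ravel(),vv.ravel());m=(abs(w[:,0]-.57)<.05)&(abs(w[:,1]+.03)<.09);print("max z near hinge/arches",np.percentile(w[m,2],99.8).round(3))
a=cv2.imread("pics/scene0.png").astype(int);b=cv2.imread("pics/scene5.png").astype(int)
for n,(y0,y1,x0,x1) in {"board edge":(250,268,195,285),"calc":(255,300,270,300),"stapler":(112,152,362,408)}.items():print(n,abs(a-b)[y0:y1,x0:x1].mean().round(2))
manip.sign_off()
E
```

```text
[0.477  0.0177 0.0282] 0.032
max z near hinge/arches 0.052
board edge 6.63
calc 4.04
stapler 8.09
the job is handed in; nothing more can be done
```

I closed the open board: its lever is down flat and both arches are shut. I handed the job in shortly after the clock read 6.25 s, against the 32 s limit. With the fingers shut, I came down behind the raised lever, pushed it over its balance point towards the paper, and let it fall shut. Then I lifted clear.

- **Lever:** depth puts its bar at (0.477, 0.018), about 30 mm high at its upper surface. That fits the 25 mm centre given for shut. Before the push, three views agreed on its open position to within about 5 mm.
- **Arches:** nothing near the hinge stands above about 52 mm, which fits the 56 mm given for shut arches.
- **Forces:** readings taken after each move stayed under about 1.5 N. I did not log the force during the moves.
- **Surroundings:** in the pictures, the other board is still shut and both boards, the calculator, stapler and pen look unmoved. I judged this by eye. A rough picture difference before and after was small (4 to 8 grey levels); I took that as noise and changed shadows. In the last top view, the arm hid part of the boards, including the lever just closed, so that check rests on the scene and wrist views.

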